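# Hook a dropped lens ring out from under the stage-drive guard

## Robot

A 6-joint arm with a two-finger parallel gripper is mounted at the origin on the work surface. World frame = base frame: x ahead of the robot, y to its left, z up, the work surface at z = 0. Lengths are in mm, angles in rad, forces in N, time in s.
With the tool pointing down it reaches from about 350 to 775 mm from the base axis. Payload 7.3 kg.
Tool frame: the origin (TCP) lies on the centre line of the jaws, within the pads' length; the fingertips stand bot.nose_length ahead of it and the grasp point (between the pads) lies 6 mm ahead of it (bot.nose_length is the distance from the TCP to the fingertips, in mm); x points along the fingers, y is the direction in which the jaws open and shut, and the axes are right-handed (so a half turn about x gives the same grasp; the last joint's range is limited). The gripper opens to 92 mm and grips with 3 to 60 N. Pads are 19 mm wide; open, the fingers measure 130 mm over their backs; the gripper's body (75 mm by 190 mm) begins 47 mm behind the grasp point.
Start: joints at [1.155, 0.342, 1.524, -0, 1.275, -0.146], TCP at [139.916, 506.03, 251.741] pointing down, gripper open.
Joint ranges: [-2.53, 2.53], [-0.77, 2.02], [0.04, 2.7], [-1, 4.14], [0.28, 2.66], [-3.11, 3.11]. Speed limits (rad/s): [2.57, 2.57, 3.14, 3.14, 3.14, 3.14].

## Interface

Orientations are given as [roll, pitch, yaw] about the fixed x, y, z axes, in that order (R = Rz(yaw) Ry(pitch) Rx(roll)).
In Python, from plant import bot gives the robot as it stands. The module is installed in compiled form; this text tells all that it offers.
- The arm moves only by the tool move_arm, never from a script. Its argument "deltas" is a list of rows, each an object of numbers: "x", "y", "z": the shift along the tool's x, y, z each as a share of 40 mm, from -1 to 1; "roll": the turn about the tool's x as a share of 4 degrees, from -1 to 1. A call has 1 to 20 rows; each row shifts and turns the commanded pose from where the row before left it, along the tool's axes as they then stand; what a row does not reach is not made up. A row lasts 1/12 s, in which the tool goes at most 41.7 mm and 7.16 degrees, less where a joint would pass 70% of its speed; a pose out of reach is approached as far as the arm can. A call with a number of a shift or a turn outside -1 to 1 is refused whole. A call with a gripper value outside its range is refused whole. "grip" is the opening, from 0 (shut) to 1 (fully open), set as the call begins (left out, the last holds). The fingers move at their own pace and stop on an object; the grip force is fixed at half the most. Time passes only in rows, so rows that do not move let the fingers close. It gives the time, the measured TCP pose, the force and the opening at its end, in the units of the state.
- bot.get_obs(): the state, without advancing time (a new reading comes with each control period).
- bot.capture(name): name is "scene" or "top"; returns the picture (480x640x3 uint8, red, green, blue); there is no depth.
- bot.camera_model(name): a dict with "fovy" (degrees; the focal length in pixels is half the picture's height over the tangent of half this angle, whatever the lens; pixels are square), "cx", "cy" (the principal point, pixels), "R" (3x3) and "t" (3): a world point X has camera coordinates R X + t. Camera axes: x right, y down, z forward; pixel columns grow to the right and rows downward; lengths in mm; the calibration is good to about 2 mm. A picture is of the moment at which its call begins. camera_model takes no time and is no camera call.
- bot.close_job(): hands the job in, once; it reports no verdict.
The state is a dict: "time": time; "joint_positions": joint angles; "dq": joint speeds; "tau": joint torques, N m; "tool_pos": TCP position; "tcp_rot": TCP orientation; "contact_force": force on the tool from outside, world axes, zero at the start; "moment": the same for the moment, N m; "grip_width": finger opening in mm.
Only numpy, scipy, OpenCV 4.12 (cv2) and the standard library are available. Lean on these libraries where they do the work, as an engineer would, in place of code of your own. Each camera call takes 0.05 s, during which the arm holds its last target. There are 200 camera calls.

## Task

A brass lens ring has been dropped under the fixed bar guard of the stage drive. Take the red-handled hooked rod, draw the brass ring with it out through the guard's open mouth until the whole ring lies a few centimetres clear, flat on the bench in front of the mouth, then lay the rod down flat on the bench and let go. Do not touch the brass ring with the gripper or arm, and leave the blue ring under the guard where it lies.

Things in the scene. Friction and masses are not known exactly. Their poses are not given: they have to be found in the camera images.
- hook_grip (a point): Hooked rod on the bench, 120 to 210 g. Point: centre of its red box handle (100 x 24 x 34 mm high), 17 mm up at rest. Own x: from handle to hook; z up. A level steel bar, 8 mm thick, axis 11 mm below this point (2 mm clear of the bench), runs to x 260, y 0, then its hook arm turns back to x 245, y +45 mm: it opens to the handle, on the +y side. Grip the 24 mm width from above.
- ring_center (a point): Brass ring, outer diameter 36, hole 24, 20 mm high, about 60 g, lying flat on the bench under the guard; this point is its centre, half-way up (10 mm above the bench).
- bluering_center (a point): Blue plastic ring of the same size and mass, also under the guard, at least 75 mm to one side of the brass one; this point is its centre, half-way up. To be left alone.
- guard: Fixed guard of steel bars on four grey posts. Origin: on the bench, middle of the open mouth; own x points inward, z up. Free inside: 194 mm deep, y -124 to +124, up to 95 mm high; no sill, no floor; top 105 mm, roof bars too close for a gripper. Behind, x 206 to 296, is a white drive housing 120 mm high. Rings lie 70 to 120 mm in from the mouth.
Things that resemble listed ones, but are neither listed nor needed, are in the scene too. Leave any orange look-alike of the part that bears ring_center alone.

How it is judged:
By the outcome, as a careful person would: the job done as asked, in the order asked, and still so for the second after the job is handed in, with the robot touching nothing.
It also fails if it takes over 48 s, if anything falls off the work surface, if the arm or the gripper's body presses on something with over 40 N, if the wrist force passes 120 N, or if a joint passes its speed limit or range.

## Working session

There is one attempt and no reset: what is moved stays moved. The work goes in short steps, Python scripts to look and compute and a tool call to move; the robot and the scene stay as the last step left them, time stands still between calls to the robot, and variables do not carry over. Pictures are saved under pics/ and viewed, about 8 in all and at most 12, crops included, and the job is handed in when it is done.

Besides the shell and the picture viewer there is one more tool, called after ">>>" as name([rows], argument=value, ...), one row to a line, values as JSON. move_arm: Moves the arm, as the interface text tells. Its arguments: {"type":"object","properties":{"deltas":{"type":"array","items":{"type":"object","properties":{"x":{"type":"number"},"y":{"type":"number"},"z":{"type":"number"},"roll":{"type":"number"}}}},"grip":{"type":"number"}},"required":["deltas"]}

```bash
mkdir -p pics
cat > h.py <<'E'
import numpy as np, cv2
from plant import bot
def cam(n):
    m=bot.camera_model(n); f=240/np.tan(np.radians(m['fovy'])/2)
    return f,m['cx'],m['cy'],np.array(m['R']),np.array(m['t'])
def px(n,X):
    f,cx,cy,R,t=cam(n); c=R@np.array(X,float)+t
    return np.array([cx+f*c[0]/c[2],cy+f*c[1]/c[2]])
def ray(n,u,v,z):
    f,cx,cy,R,t=cam(n); d=R.T@np.array([(u-cx)/f,(v-cy)/f,1]); o=-R.T@t
    return o+d*(z-o[2])/d[2]
def save(n,p):
    im=np.array(bot.capture(n)); cv2.imwrite('pics/'+p,im[:,:,::-1]); return im
E
python3 - <<'E'
from h import *
a=save('scene','s0.png');b=save('top','t0.png')
for n in('scene','top'):
    f,cx,cy,R,t=cam(n);print(n,f,cx,cy,(-R.T@t).round(),R.round(2).tolist(), ray(n,320,240,0).round())
print(bot.nose_length,bot.get_obs())
E
```

```text
scene 575.776556922158 321.50243505309453 240.95543565001307 [1200.  362.  648.] [[-0.51, 0.86, 0.02], [0.5, 0.31, -0.81], [-0.7, -0.41, -0.59]] [430. -89.   0.]
top 464.93917755824594 313.2238590451587 246.78928064697567 [ 280.  -68. 1059.] [[-0.01, -1.0, -0.01], [-0.98, 0.01, -0.18], [0.18, 0.01, -0.98]] [490. -78.   0.]
25.0 {'time': 0.1, 'joint_positions': array([ 1.15496864e+00,  3.42672279e-01,  1.52491667e+00, -2.32523716e-05,
        1.27539492e+00, -1.46015068e-01]), 'dq': array([-4.55281729e-04, -1.77241187e-03, -4.23130929e-03, -2.39464949e-05,
       -7.85726240e-04, -5.35786764e-04]), 'tau': array([ 2.62382426e-03, -4.32003951e+01, -2.44700164e+01,  7.19209132e-02,
        5.25336585e-02, -6.85046984e-05]), 'tool_pos': array([139.79857967, 505.70652779, 251.10613559]), 'tcp_rot': array([-1.70082978,  1.56940493, -1.97063561]), 'contact_force': array([ 0.13656562,  0.74072279, -1.46163265]), 'moment': array([-0.06716084, -0.02399599, -0.008209  ]), 'grip_width': 92.1193530317187}
```

View pics/s0.png

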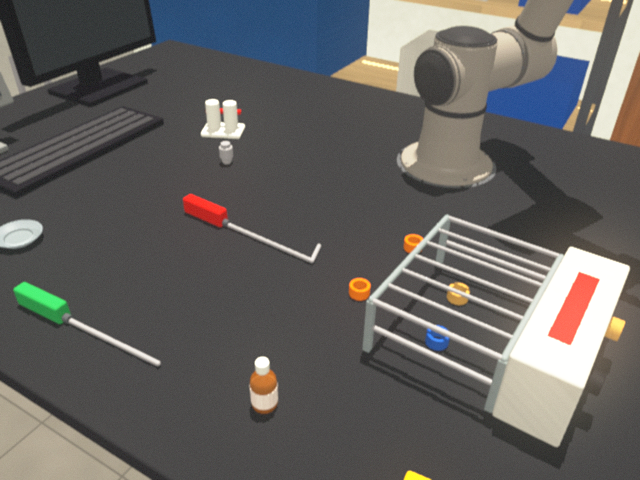

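View pics/t0.png

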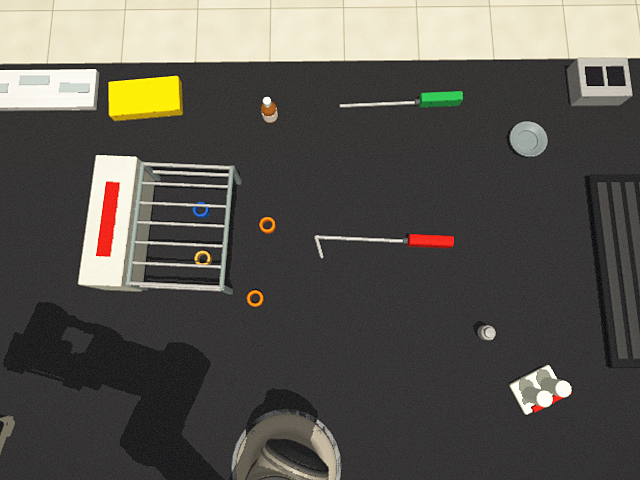

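The pictures show these objects:

| Object | Scene px | Top px |
|---|---|---|
| Brass ring under the guard | (458,293) | (202,258) |
| Blue ring | (437,337) | (201,209) |
| Orange look-alike ring | (360,289) | (267,225) |
| Orange look-alike ring | (414,243) | (255,298) |
| Red-handled hooked rod | (205,210) | (430,240), hook at (318,240) |
| Green rod, straight, no hook | (42,303) | (440,99) |

I choose the red rod with the hook and the yellow brass ring inside the guard. Next I measure them and check a close crop.

Run:
```python
from h import *
S=cv2.imread('pics/s0.png');T=cv2.imread('pics/t0.png')
def blob(im,n,lo,hi,box,zs):
    x0,y0,x1,y1=box; h=cv2.cvtColor(im,cv2.COLOR_BGR2HSV)
    m=cv2.inRange(h,lo,hi); k=np.zeros_like(m);k[y0:y1,x0:x1]=m[y0:y1,x0:x1]
    p=cv2.findNonZero(k); hull=cv2.convexHull(p); M=cv2.moments(hull)
    c=(M['m10']/M['m00'],M['m01']/M['m00']);r=cv2.minAreaRect(p)
    print(n,len(p),np.round(c,1),ray(n,*c,zs).round(1),'rect',[np.round(q,1).tolist() for q in r]); return p
for nm,lo,hi,bt,bs in [('brass',(12,60,60),(32,255,255),(185,245,220,272),(443,280,473,308)),
  ('blue',(100,100,60),(130,255,255),(185,195,220,222),(420,322,455,353)),
  ('o1',(3,120,60),(20,255,255),(255,212,282,238),(343,275,375,303)),
  ('o2',(3,120,60),(20,255,255),(240,285,270,310),(400,233,425,253))]:
    print(nm); blob(T,'top',lo,hi,bt,10); blob(S,'scene',lo,hi,bs,10)
print('handle')
for n,im,b in(('top',T,(400,225,460,255)),('scene',S,(175,190,235,230))): 
    p=blob(im,n,(0,150,50),(8,255,255),b,34 if n=='top' else 17)
    bx=cv2.boxPoints(cv2.minAreaRect(p)); print([ray(n,*q,34)[:2].round(1).tolist() for q in bx])
# bar
g=cv2.cvtColor(T,cv2.COLOR_BGR2GRAY); m=np.zeros_like(g); m[228:262,310:403]=(g[228:262,310:403]>110)*255
for u in range(312,403,6):
    v=np.nonzero(m[:,u])[0]
    if len(v): print(u,v.min(),v.max(),ray('top',u,v.mean(),6)[:2].round(1))
q=np.nonzero(m[246:262]); print('arm',ray('top',q[1][q[0]==q[0].max()].mean(),246+q[0].max(),6).round(1),246+q[0].max())
A=cv2.resize(T[190:275,170:290],None,fx=3.3,fy=3.3,interpolation=cv2.INTER_CUBIC)
B=cv2.resize(T[215:270,300:465],(396,132),interpolation=cv2.INTER_CUBIC)
C=cv2.resize(S[215:360,340:520],(396,319),interpolation=cv2.INTER_CUBIC)
out=np.zeros((420,800,3),np.uint8);out[:A.shape[0],:396]=A;out[284:284+132,:396]=B;out[:319,400:796]=C
cv2.imwrite('pics/c1.png',out)
```

```text
brass
top 172 [202.5 257.6] [448.5 191.2  10. ] rect [[202.5, 257.0], [14.0, 17.0], 90.0]
scene 403 [457.9 293.3] [449.1 193.3  10. ] rect [[457.8, 293.3], [23.2, 24.1], 12.5]
blue
top 145 [200.7 209.9] [561.1 199.7  10. ] rect [[200.5, 210.0], [17.2, 15.3], 56.3]
scene 393 [436.9 337.9] [565.4 201.9  10. ] rect [[437.0, 337.5], [24.0, 25.0], 0.0]
o1
top 177 [267.1 224.9] [524.2  44.2  10. ] rect [[267.0, 225.0], [16.0, 16.0], 90.0]
scene 422 [359.3 288.5] [526.3  46.4  10. ] rect [[359.5, 288.5], [23.0, 21.0], 90.0]
o2
top 172 [254.6 298.1] [355.4  70.2  10. ] rect [[254.5, 298.0], [16.0, 17.0], 90.0]
scene 251 [411.1 241.5] [354.3  66.3  10. ] rect [[410.3, 240.8], [14.1, 21.9], 45.0]
handle
top 574 [429.9 240.6] [ 479.9 -324.4   34. ] rect [[430.0, 240.7], [46.3, 12.8], 2.6]
[[467.9, -271.6], [497.1, -274.1], [491.6, -377.7], [462.5, -374.6]]
scene 859 [204.4 209.5] [ 484.2 -326.1   17. ] rect [[203.5, 209.2], [47.4, 20.2], 23.2]
[[530.0, -351.9], [469.0, -385.8], [477.0, -267.3], [535.0, -240.3]]
318 235 250 [482.6 -73.4]
324 236 238 [495.4 -87.4]
330 236 238 [ 495.3 -101.2]
336 236 239 [ 494.1 -115.1]
342 237 239 [ 492.8 -128.9]
348 237 239 [ 492.7 -142.8]
354 237 240 [ 491.4 -156.6]
360 237 240 [ 491.3 -170.4]
366 238 240 [ 490.1 -184.3]
372 238 240 [ 490.  -198.1]
378 238 241 [ 488.7 -211.9]
384 239 241 [ 487.4 -225.7]
390 239 242 [ 486.2 -239.5]
396 239 242 [ 486.1 -253.3]
402 239 241 [ 487.2 -267.2]
arm [446.3 -82.3   6. ] 258
```

View pics/c1.png

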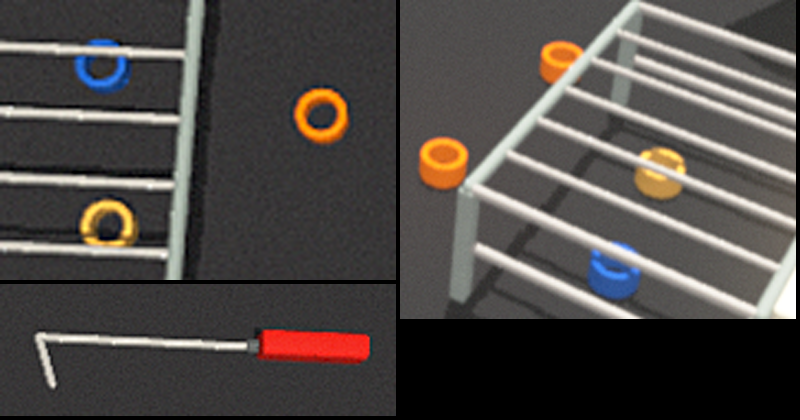

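Run:
```python
from h import *
from scipy.spatial.transform import Rotation as Ro
o=bot.get_obs(); R=Ro.from_euler('xyz',o['tcp_rot']).as_matrix(); print(R.round(3)); p=o['tool_pos'];print(p)
# guard: front roof bar (top view) outer edge, feet in scene
for q in [(236,172),(227,288)]: print('roof',ray('top',*q,100).round(1))
for q in [(368,350),(441,264)]: print('foot',ray('scene',*q,0).round(1))
T=cv2.imread('pics/t0.png'); 
for v in (190,215,235,255,275):
    print(v,[(u,int(T[v,u].sum())) for u in range(220,240)if T[v,u].sum()>300])
y=np.array([.998,-.055,0]); ang=np.degrees(np.arctan2(y@R[:,2],y@R[:,1])); print('roll needed',ang,ang+180,ang-180)
```

```text
[[-0.001  0.267  0.964]
 [-0.001  0.964 -0.267]
 [-1.    -0.001 -0.   ]]
[139.79857967 505.70652779 251.10613559]
roof [621.  103.4 100. ]
roof [370.  115.8 100. ]
foot [634.9 119.4   0. ]
foot [376.4 136.2   0. ]
190 [(227, 321), (228, 541), (229, 546), (230, 532), (231, 400)]
215 [(225, 377), (226, 546), (227, 546), (228, 510), (229, 409)]
235 [(223, 302), (224, 538), (225, 558), (226, 532), (227, 443)]
255 [(221, 311), (222, 540), (223, 541), (224, 553), (225, 480)]
275 [(220, 409), (221, 542), (222, 572), (223, 495), (224, 399)]
roll needed 77.69567443988417 257.69567443988416 -102.30432556011583
```

>>> move_arm([
  {"y":-0.442,"z":0.793},
  {"y":-0.442,"z":0.793},
  {"y":-0.442,"z":0.793},
  {"y":-0.442,"z":0.793},
  {"y":-0.442,"z":0.793},
  {"y":-0.442,"z":0.793},
  {"y":-0.442,"z":0.793},
  {"y":-0.442,"z":0.793},
  {"y":-0.442,"z":0.793},
  {"y":-0.442,"z":0.793},
  {"y":-0.442,"z":0.793},
  {"y":-0.442,"z":0.793},
  {"roll":0.97},
  {"roll":0.97},
  {"roll":0.97},
  {"roll":0.97},
  {"roll":0.97},
  {"roll":0.97},
  {"roll":0.97},
  {"roll":0.97},
], grip=1)

```text
$.deltas[0]: bad value
```

>>> move_arm([
  {"roll":0.97},
  {"roll":0.97},
  {"roll":0.97},
  {"roll":0.97},
  {"roll":0.97},
  {"roll":0.97},
  {"roll":0.97},
  {"roll":0.97},
  {"roll":0.97},
  {"roll":0.97},
  {"roll":0.97},
  {"roll":0.97},
  {"x":0},
])

```text
$.deltas[0]: bad value
```

>>> move_arm([
  {"x":0,"y":-0.44,"z":0.79,"roll":0},
  {"x":0,"y":-0.44,"z":0.79,"roll":0},
  {"x":0,"y":-0.44,"z":0.79,"roll":0},
  {"x":0,"y":-0.44,"z":0.79,"roll":0},
  {"x":0,"y":-0.44,"z":0.79,"roll":0},
  {"x":0,"y":-0.44,"z":0.79,"roll":0},
  {"x":0,"y":-0.44,"z":0.79,"roll":0},
  {"x":0,"y":-0.44,"z":0.79,"roll":0},
  {"x":0,"y":-0.44,"z":0.79,"roll":0},
  {"x":0,"y":-0.44,"z":0.79,"roll":0},
  {"x":0,"y":-0.44,"z":0.79,"roll":0},
  {"x":0,"y":-0.44,"z":0.79,"roll":0},
  {"x":0,"y":0,"z":0,"roll":0.97},
  {"x":0,"y":0,"z":0,"roll":0.97},
  {"x":0,"y":0,"z":0,"roll":0.97},
  {"x":0,"y":0,"z":0,"roll":0.97},
  {"x":0,"y":0,"z":0,"roll":0.97},
  {"x":0,"y":0,"z":0,"roll":0.97},
  {"x":0,"y":0,"z":0,"roll":0.97},
  {"x":0,"y":0,"z":0,"roll":0.97},
], grip=1)

```text
time: 1.77
tool_pos: [448.9, 201.3, 251.3]
tcp_rot: [-2.161, 1.57, -2.976]
contact_force: [0.3, 0.9, 0.4]
grip_width: 91.9
```

>>> move_arm([
  {"x":0,"y":0,"z":0,"roll":0.97},
  {"x":0,"y":0,"z":0,"roll":0.97},
  {"x":0,"y":0,"z":0,"roll":0.97},
  {"x":0,"y":0,"z":0,"roll":0.97},
  {"x":0,"y":0,"z":0,"roll":0.97},
  {"x":0,"y":0,"z":0,"roll":0.97},
  {"x":0,"y":0,"z":0,"roll":0.97},
  {"x":0,"y":0,"z":0,"roll":0.97},
  {"x":0,"y":0,"z":0,"roll":0.97},
  {"x":0,"y":0,"z":0,"roll":0.97},
  {"x":0,"y":0,"z":0,"roll":0.97},
  {"x":0,"y":0,"z":0,"roll":0.97},
  {"x":0,"y":0,"z":0,"roll":0},
])

```text
time: 2.85
tool_pos: [448.9, 201.3, 251.4]
tcp_rot: [-1.33, 1.57, -2.957]
contact_force: [0.1, -0.1, 0.9]
grip_width: 91.6
```

```bash
cat >> h.py <<'E'
from scipy.spatial.transform import Rotation as Ro
def st():
    o=bot.get_obs(); R=Ro.from_euler('xyz',o['tcp_rot']).as_matrix(); p=np.array(o['tool_pos'])
    print('t',round(o['time'],2),'p',p.round(1),'yaxis deg',np.degrees(np.arctan2(R[1,1],R[0,1])).round(2),'F',np.round(o['contact_force'],1),'w',round(o['grip_width'],1)); return p,R
def to(X):
    p,R=st(); d=R.T@(np.array(X)-p); print('shares total',(d/40).round(3))
E
python3 -c "
from h import *
to((484,-295,120))"
```

```text
t 2.85 p [448.9 201.3 251.4] yaxis deg -3.2 F [ 0.1 -0.1  0.9] w 91.6
shares total [ 3.286  1.57  12.34 ]
```

>>> move_arm([
  {"x":0,"y":0.11,"z":0.88,"roll":0},
  {"x":0,"y":0.11,"z":0.88,"roll":0},
  {"x":0,"y":0.11,"z":0.88,"roll":0},
  {"x":0,"y":0.11,"z":0.88,"roll":0},
  {"x":0,"y":0.11,"z":0.88,"roll":0},
  {"x":0,"y":0.11,"z":0.88,"roll":0},
  {"x":0,"y":0.11,"z":0.88,"roll":0},
  {"x":0,"y":0.11,"z":0.88,"roll":0},
  {"x":0,"y":0.11,"z":0.88,"roll":0},
  {"x":0,"y":0.11,"z":0.88,"roll":0},
  {"x":0,"y":0.11,"z":0.88,"roll":0},
  {"x":0,"y":0.11,"z":0.88,"roll":0},
  {"x":0,"y":0.11,"z":0.88,"roll":0},
  {"x":0,"y":0.11,"z":0.88,"roll":0},
  {"x":0.65,"y":0,"z":0,"roll":0},
  {"x":0.65,"y":0,"z":0,"roll":0},
  {"x":0.65,"y":0,"z":0,"roll":0},
  {"x":0.65,"y":0,"z":0,"roll":0},
  {"x":0.65,"y":0,"z":0,"roll":0},
  {"x":0,"y":0,"z":0,"roll":0},
])

```text
time: 4.52
tool_pos: [481.8, -292.1, 116.6]
tcp_rot: [-2.207, 1.561, 2.453]
contact_force: [-1.0, -0.2, -0.1]
grip_width: 91.9
```

```bash
python3 -c "
from h import *
to((483.7,-295,28)); T=save('scene','s1.png'); cv2.imwrite('pics/s1c.png',cv2.resize(T[120:320,130:380,::-1],None,fx=2.4,fy=2.4))"
```

```text
t 4.52 p [ 481.8 -292.1  116.6] yaxis deg -2.95 F [-1.  -0.2 -0.1] w 91.9
shares total [2.213 0.07  0.084]
```

View pics/s1c.png

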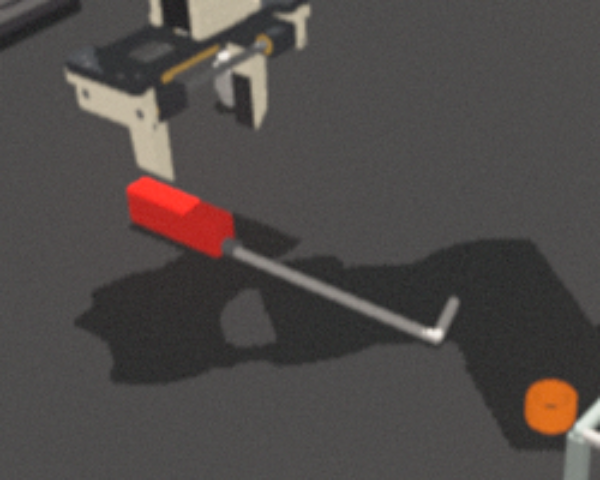

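The open jaws straddle the red handle, just above it at about (180,205) in the crop. I go down and grip.

>>> move_arm([
  {"x":0.44,"y":0.01,"z":0.02,"roll":0},
  {"x":0.44,"y":0.01,"z":0.02,"roll":0},
  {"x":0.44,"y":0.01,"z":0.02,"roll":0},
  {"x":0.44,"y":0.01,"z":0.02,"roll":0},
  {"x":0.22,"y":0.01,"z":0,"roll":0},
  {"x":0.2,"y":0.01,"z":0,"roll":0},
  {"x":0,"y":0,"z":0,"roll":0},
  {"x":0,"y":0,"z":0,"roll":0},
])

```text
time: 5.23
tool_pos: [487.0, -297.6, 35.3]
tcp_rot: [1.028, 1.57, -0.596]
contact_force: [0.5, 1.3, 0.6]
grip_width: 91.9
```

>>> move_arm([
  {"x":0,"y":0,"z":0,"roll":0},
  {"x":0,"y":0,"z":0,"roll":0},
  {"x":0,"y":0,"z":0,"roll":0},
  {"x":0,"y":0,"z":0,"roll":0},
  {"x":0,"y":0,"z":0,"roll":0},
  {"x":0,"y":0,"z":0,"roll":0},
  {"x":0,"y":0,"z":0,"roll":0},
  {"x":0,"y":0,"z":0,"roll":0},
  {"x":0,"y":0,"z":0,"roll":0},
  {"x":0,"y":0,"z":0,"roll":0},
  {"x":0,"y":0,"z":0,"roll":0},
  {"x":0,"y":0,"z":0,"roll":0},
], grip=0)

```text
time: 6.23
tool_pos: [486.5, -297.2, 34.4]
tcp_rot: [-2.387, 1.57, 2.272]
contact_force: [0.2, 0.4, -0.2]
grip_width: 23.7
```

```bash
python3 -c "
from h import *
st()"
```

```text
t 6.23 p [ 486.5 -297.2   34.4] yaxis deg -3.06 F [ 0.2  0.4 -0.2] w 23.7
```

>>> move_arm([
  {"x":0,"y":0,"z":0,"roll":0},
  {"x":0,"y":0,"z":0,"roll":0},
  {"x":0.08,"y":0,"z":0,"roll":0},
  {"x":0.08,"y":0,"z":0,"roll":0},
  {"x":0,"y":0,"z":0,"roll":0},
  {"x":0,"y":0,"z":0,"roll":0},
], grip=0.4)

```text
time: 6.73
tool_pos: [486.4, -297.1, 27.7]
tcp_rot: [-2.321, 1.57, 2.338]
contact_force: [0.3, -0.1, 0.4]
grip_width: 36.8
```

>>> move_arm([
  {"x":0,"y":0,"z":0,"roll":0},
  {"x":0,"y":0,"z":0,"roll":0},
  {"x":0,"y":0,"z":0,"roll":0},
  {"x":0,"y":0,"z":0,"roll":0},
  {"x":0,"y":0,"z":0,"roll":0},
  {"x":0,"y":0,"z":0,"roll":0},
  {"x":0,"y":0,"z":0,"roll":0},
  {"x":0,"y":0,"z":0,"roll":0},
], grip=0)

```text
time: 7.4
tool_pos: [486.6, -297.3, 28.2]
tcp_rot: [1.595, 1.571, -0.029]
contact_force: [0.7, -0.5, 0.5]
grip_width: 23.5
```

>>> move_arm([
  {"x":-0.25,"y":0,"z":0,"roll":0},
  {"x":-0.25,"y":0,"z":0,"roll":0},
  {"x":-0.25,"y":0,"z":0,"roll":0},
  {"x":-0.25,"y":0,"z":0,"roll":0},
  {"x":-0.12,"y":0,"z":0,"roll":0},
  {"x":0,"y":0,"z":0,"roll":0},
  {"x":0,"y":0,"z":0,"roll":0},
  {"x":0,"y":0,"z":0,"roll":0},
])

```text
time: 8.07
tool_pos: [486.3, -297.1, 72.6]
tcp_rot: [-2.35, 1.57, 2.309]
contact_force: [-0.6, -0.3, -1.3]
grip_width: 24.1
```

Run:
```python
from h import *
st(); S=save('scene','s2.png');T=save('top','t2.png')
out=np.zeros((600,800,3),np.uint8)
out[:400,:500]=cv2.resize(S[130:290,160:360,::-1],(500,400)); out[400:600,:800]=cv2.resize(T[215:275,300:540,::-1],(800,200))
cv2.imwrite('pics/c2.png',out)
```

```text
t 8.07 p [ 486.3 -297.1   72.6] yaxis deg -3.06 F [-0.6 -0.3 -1.3] w 24.1
```

View pics/c2.png

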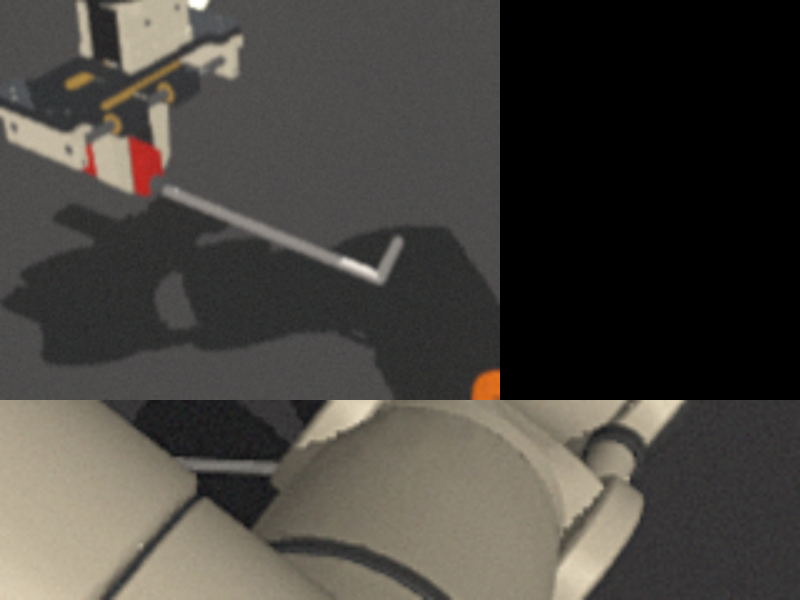

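Run:
```python
from h import *
print('rest elbow from s0',ray('scene',312,260.5,6).round(1))
print('tip s0',ray('scene',319.5,246,6).round(1))
for z in (30,40,50,60): print(z,px('scene',(498.5,-66,z)).round(1))
S=cv2.imread('pics/s2.png',0)
for x in(240,260,280,300,308): 
    c=S[200:260,x].astype(int);print(x,[200+i for i in range(60) if c[i]>110])
c=S[225:250,305:330];print(c.tolist()[8:22:2])
```

```text
rest elbow from s0 [498.8 -64.4   6. ]
tip s0 [453.9 -75.6   6. ]
30 [311.4 249.5]
40 [311.4 245. ]
50 [311.5 240.5]
60 [311.5 235.9]
240 [210, 211, 212, 213]
260 [218, 219, 220, 221, 222]
280 [226, 227, 228, 229]
300 [233, 234, 235, 236, 237, 238]
308 [237, 238, 239, 240, 241]
[[44, 49, 41, 50, 45, 45, 44, 69, 109, 138, 140, 136, 124, 87, 55, 46, 48, 46, 40, 47, 49, 49, 44, 49, 45], [109, 88, 60, 43, 43, 46, 70, 116, 136, 140, 134, 124, 88, 54, 44, 43, 49, 41, 41, 48, 47, 48, 47, 47, 45], [233, 226, 206, 169, 113, 85, 112, 136, 139, 139, 126, 87, 53, 39, 47, 46, 48, 49, 46, 52, 49, 49, 51, 50, 47], [176, 195, 209, 219, 216, 202, 155, 140, 136, 127, 93, 59, 43, 42, 49, 51, 45, 46, 52, 47, 48, 48, 43, 46, 45], [90, 110, 127, 146, 163, 173, 159, 146, 136, 97, 62, 44, 44, 44, 47, 42, 47, 49, 43, 47, 49, 42, 52, 51, 44], [47, 53, 56, 66, 78, 95, 109, 105, 81, 54, 43, 48, 46, 43, 47, 49, 49, 46, 48, 55, 44, 49, 45, 44, 48], [45, 45, 48, 46, 48, 45, 40, 44, 45, 45, 46, 46, 51, 49, 46, 48, 47, 49, 48, 51, 47, 46, 42, 43, 45]]
```

The rod is held level: the elbow is at px (312,241), which puts it at z≈49, and a level bar would give 50. Next I carry it over the ring, with the hook passing above.

```bash
python3 -c "
from h import *
to((464,8,72.5))"
```

```text
t 8.17 p [ 486.3 -297.    72.3] yaxis deg -3.06 F [-0.5 -0.6 -2.1] w 23.8
shares total [ 3.000e-03 -9.630e-01 -7.586e+00]
```

>>> move_arm([
  {"x":0,"y":-0.1,"z":-0.2,"roll":0},
  {"x":0,"y":-0.1,"z":-0.35,"roll":0},
  {"x":0,"y":-0.1,"z":-0.5,"roll":0},
  {"x":0,"y":-0.1,"z":-0.5,"roll":0},
  {"x":0,"y":-0.1,"z":-0.5,"roll":0},
  {"x":0,"y":-0.1,"z":-0.5,"roll":0},
  {"x":0,"y":-0.1,"z":-0.5,"roll":0},
  {"x":0,"y":-0.1,"z":-0.5,"roll":0},
  {"x":0,"y":-0.1,"z":-0.5,"roll":0},
  {"x":0,"y":-0.06,"z":-0.5,"roll":0},
  {"x":0,"y":0,"z":-0.5,"roll":0},
  {"x":0,"y":0,"z":-0.5,"roll":0},
  {"x":0,"y":0,"z":-0.5,"roll":0},
  {"x":0,"y":0,"z":-0.5,"roll":0},
  {"x":0,"y":0,"z":-0.5,"roll":0},
  {"x":0,"y":0,"z":-0.35,"roll":0},
  {"x":0,"y":0,"z":-0.19,"roll":0},
  {"x":0,"y":0,"z":0,"roll":0},
  {"x":0,"y":0,"z":0,"roll":0},
  {"x":0,"y":0,"z":0,"roll":0},
])

```text
time: 9.83
tool_pos: [464.3, 7.4, 72.9]
tcp_rot: [-0.229, 1.571, -1.853]
contact_force: [0.2, -0.2, -1.1]
grip_width: 23.6
```

Run:
```python
from h import *
to((464,8,28.5)); S=save('scene','s3.png');T=save('top','t3.png')
print('expect elbow scene/top',px('scene',(476.5,240,49)),px('top',(476.5,240,49)))
out=np.zeros((600,800,3),np.uint8)
out[:600,:400]=cv2.resize(S[190:370,360:480,::-1],(400,600)); out[:400,400:]=cv2.resize(T[170:300,170:300,::-1],(400,400))
cv2.imwrite('pics/c3.png',out)
```

```text
t 9.83 p [464.3   7.4  72.9] yaxis deg -3.08 F [ 0.2 -0.2 -1.1] w 23.6
shares total [ 1.109 -0.009 -0.016]
expect elbow scene/top [483.98758261 294.77973076] [176.75507047 242.44311527]
```

View pics/c3.png

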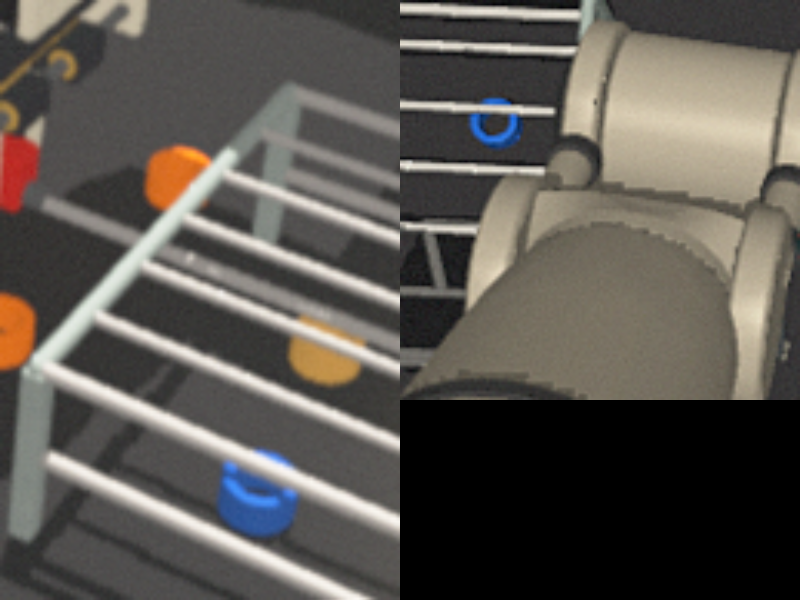

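The hook arm is seen beyond the ring in the top view at about (180,250). The brass ring has not moved: scene (458,295). I lower behind it and check.

>>> move_arm([
  {"x":0.2,"y":0,"z":0,"roll":0},
  {"x":0.3,"y":0,"z":0,"roll":0},
  {"x":0.3,"y":0,"z":0,"roll":0},
  {"x":0.2,"y":0,"z":0,"roll":0},
  {"x":0.09,"y":0,"z":0,"roll":0},
  {"x":0,"y":0,"z":0,"roll":0},
  {"x":0,"y":0,"z":0,"roll":0},
])

```text
time: 10.52
tool_pos: [464.5, 7.7, 29.1]
tcp_rot: [-2.152, 1.571, 2.506]
contact_force: [0.1, -0.5, -2.1]
grip_width: 23.8
```

Run:
```python
from h import *
st(); S=save('scene','s4.png')
print('exp elbow,tip',px('scene',(476.8,239.5,6)),px('scene',(431,227,6)))
cv2.imwrite('pics/c4.png',cv2.resize(S[230:350,400:520,::-1],(600,600),interpolation=cv2.INTER_CUBIC))
```

```text
t 10.52 p [464.5   7.7  29.1] yaxis deg -3.08 F [ 0.1 -0.5 -2.1] w 23.8
exp elbow,tip [478.78800461 314.74397352] [480.34561151 296.03565523]
```

View pics/c4.png

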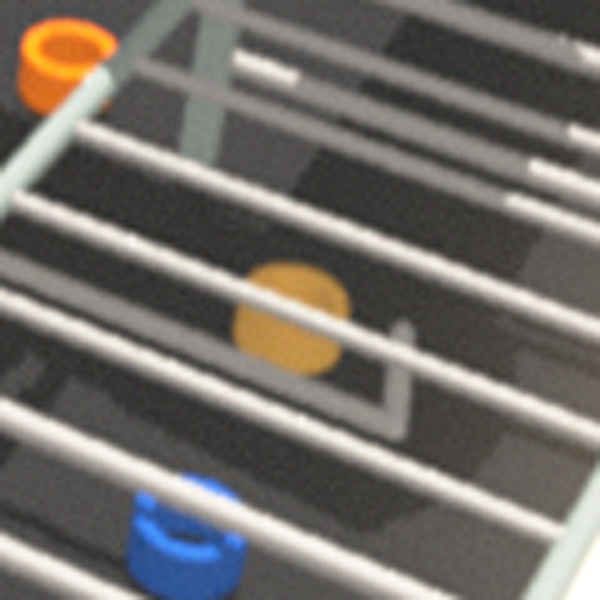

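The hook arm is behind the brass ring: elbow at scene (478,315), tip at (480,296), with the ring at (458,294). Now the slow pull.

>>> move_arm([
  {"x":0,"y":0,"z":0.08,"roll":0},
  {"x":0,"y":0,"z":0.1,"roll":0},
  {"x":0,"y":0,"z":0.12,"roll":0},
  {"x":0,"y":0,"z":0.12,"roll":0},
  {"x":0,"y":0,"z":0.12,"roll":0},
  {"x":0,"y":0,"z":0.12,"roll":0},
  {"x":0,"y":0,"z":0.14,"roll":0},
  {"x":0,"y":0,"z":0.16,"roll":0},
  {"x":0,"y":0,"z":0.16,"roll":0},
  {"x":0,"y":0,"z":0.16,"roll":0},
  {"x":0,"y":0,"z":0.16,"roll":0},
  {"x":0,"y":0,"z":0.16,"roll":0},
  {"x":0,"y":0,"z":0.16,"roll":0},
  {"x":0,"y":0,"z":0.16,"roll":0},
  {"x":0,"y":0,"z":0.16,"roll":0},
  {"x":0,"y":0,"z":0.16,"roll":0},
  {"x":0,"y":0,"z":0.16,"roll":0},
  {"x":0,"y":0,"z":0.16,"roll":0},
  {"x":0,"y":0,"z":0.16,"roll":0},
  {"x":0,"y":0,"z":0.16,"roll":0},
])

```text
time: 12.23
tool_pos: [458.2, -107.7, 29.3]
tcp_rot: [2.223, 1.571, 0.598]
contact_force: [0.3, 0.4, -0.7]
grip_width: 23.5
```

>>> move_arm([
  {"x":0,"y":0,"z":0.16,"roll":0},
  {"x":0,"y":0,"z":0.16,"roll":0},
  {"x":0,"y":0,"z":0.16,"roll":0},
  {"x":0,"y":0,"z":0.16,"roll":0},
  {"x":0,"y":0,"z":0.14,"roll":0},
  {"x":0,"y":0,"z":0.1,"roll":0},
  {"x":0,"y":0,"z":0.06,"roll":0},
  {"x":0,"y":0,"z":0.03,"roll":0},
  {"x":0,"y":0,"z":0,"roll":0},
  {"x":0,"y":0,"z":0,"roll":0},
])

```text
time: 13.07
tool_pos: [456.2, -145.8, 29.3]
tcp_rot: [1.749, 1.571, 0.125]
contact_force: [0.2, 1.0, -0.9]
grip_width: 23.8
```

Run:
```python
from h import *
st(); S=save('scene','s5.png');T=save('top','t5.png')
h=cv2.cvtColor(S[:,:,::-1].copy(),cv2.COLOR_BGR2HSV)
m=cv2.inRange(h,(17,60,60),(32,255,255));n,l,s,c=cv2.connectedComponentsWithStats(m)
for i in range(1,n):
    if s[i,4]>80: print(s[i],c[i].round(1),ray('scene',*c[i],10).round(1))
out=np.zeros((450,800,3),np.uint8)
out[:,:400]=cv2.resize(S[215:350,320:440,::-1],(400,450)); out[:400,400:]=cv2.resize(T[170:310,170:310,::-1],(400,400))
cv2.imwrite('pics/c5.png',out)
```

```text
t 13.07 p [ 456.2 -145.8   29.3] yaxis deg -3.05 F [ 0.2  1.  -0.9] w 23.8
[399   0  82  13 558] [450.9   4.1] [-1370.1  -500.7    10. ]
[ 536    0   77   33 1323] [579.7  16.7] [-1483.    20.    10.]
[ 331   56   68   36 1420] [370.9  73. ] [-410.3 -406.2   10. ]
[563 100  19  32 209] [572.6 118.5] [-400.1  209.1   10. ]
[281 189  28  32 191] [294.3 204.5] [ 363.4 -190.6   10. ]
[374 255  22  21 328] [384.8 264.3] [443.5  54.4  10. ]
[604 317  21  25 320] [614.4 328.3] [397.9 433.1  10. ]
[403 470  29  10 184] [414.5 475.7] [797.  264.9  10. ]
```

View pics/c5.png

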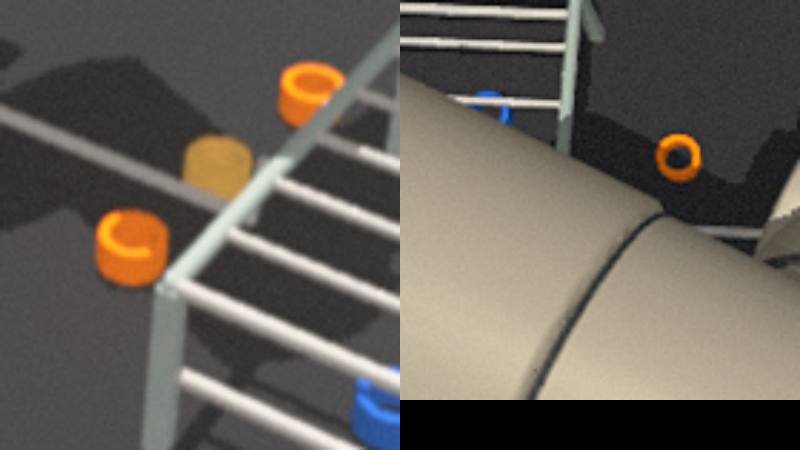

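The ring is out. It sits at about (443,56), and its near edge is about 45 mm clear of the mouth line at y≈120. I ease the hook off the ring, lower the rod to its rest height and release.

>>> move_arm([
  {"x":0,"y":0.03,"z":-0.05,"roll":0},
  {"x":0,"y":0.03,"z":-0.05,"roll":0},
  {"x":0,"y":0.03,"z":-0.05,"roll":0},
  {"x":0.015,"y":0,"z":0,"roll":0},
  {"x":0.015,"y":0,"z":0,"roll":0},
  {"x":0,"y":0,"z":0,"roll":0},
  {"x":0,"y":0,"z":0,"roll":0},
  {"x":0,"y":0,"z":0,"roll":0},
])

```text
time: 13.83
tool_pos: [460.0, -140.1, 28.0]
tcp_rot: [-2.356, 1.571, 2.303]
contact_force: [0.4, -0.7, -0.7]
grip_width: 24.0
```

>>> move_arm([
  {"x":0,"y":0,"z":0,"roll":0},
  {"x":0,"y":0,"z":0,"roll":0},
  {"x":0,"y":0,"z":0,"roll":0},
  {"x":0,"y":0,"z":0,"roll":0},
  {"x":0,"y":0,"z":0,"roll":0},
  {"x":0,"y":0,"z":0,"roll":0},
  {"x":0,"y":0,"z":0,"roll":0},
  {"x":0,"y":0,"z":0,"roll":0},
], grip=0.7)

```text
time: 14.5
tool_pos: [460.1, -140.1, 28.1]
tcp_rot: [2.208, 1.571, 0.584]
contact_force: [-0.1, -0.1, -0.6]
grip_width: 63.9
```

>>> move_arm([
  {"x":-0.2,"y":0,"z":0,"roll":0},
  {"x":-0.4,"y":0,"z":0,"roll":0},
  {"x":-0.7,"y":0,"z":0,"roll":0},
  {"x":-0.8,"y":0,"z":0,"roll":0},
  {"x":-0.8,"y":0,"z":0,"roll":0},
  {"x":-0.8,"y":0,"z":0,"roll":0},
  {"x":0,"y":0,"z":0.8,"roll":0},
  {"x":0,"y":0,"z":0.8,"roll":0},
  {"x":0,"y":0,"z":0.8,"roll":0},
  {"x":0,"y":0,"z":0.8,"roll":0},
  {"x":0,"y":0,"z":0.8,"roll":0},
  {"x":0,"y":0,"z":0.8,"roll":0},
  {"x":0,"y":0,"z":0.8,"roll":0},
  {"x":0,"y":0,"z":0,"roll":0},
  {"x":0,"y":0,"z":0,"roll":0},
  {"x":0,"y":0,"z":0,"roll":0},
])

```text
time: 15.83
tool_pos: [447.9, -363.2, 176.2]
tcp_rot: [-2.731, 1.57, 1.927]
contact_force: [0.1, 0.7, 0.5]
grip_width: 64.2
```

Run:
```python
from h import *
st(); S=save('scene','s6.png');T=save('top','t6.png')
h=cv2.cvtColor(S[:,:,::-1].copy(),cv2.COLOR_BGR2HSV)
for nm,lo,hi in(('brass',(17,60,60),(32,255,255)),('blue',(100,100,60),(130,255,255)),('red',(0,150,50),(8,255,255))):
  m=cv2.inRange(h,lo,hi);n,l,s,c=cv2.connectedComponentsWithStats(m)
  for i in range(1,n):
    if s[i,4]>80 and s[i,1]>140 and s[i,0]>150: print(nm,s[i],c[i].round(1),ray('scene',*c[i],10).round(1))
out=np.zeros((450,800,3),np.uint8)
out[:,:500]=cv2.resize(S[170:350,260:460,::-1],(500,450)); out[:300,500:]=cv2.resize(T[140:340,170:370,::-1],(300,300))
cv2.imwrite('pics/c6.png',out)
```

```text
t 15.83 p [ 447.9 -363.2  176.2] yaxis deg -3.08 F [0.1 0.7 0.5] w 64.2
brass [374 255  23  22 356] [384.8 264.9] [445.   55.1  10. ]
brass [604 317  21  25 322] [614.4 328.4] [398.1 433.1  10. ]
brass [403 470  29  10 187] [414.6 475.7] [797.  264.9  10. ]
blue [425 329  25  22 374] [435.7 340.7] [572.1 202.5  10. ]
red [253 211  49  35 965] [276.6 227.8] [ 452.  -173.8   10. ]
red [ 549  273   50   71 1557] [573.4 308.4] [384.2 368.   10. ]
```

View pics/c6.png

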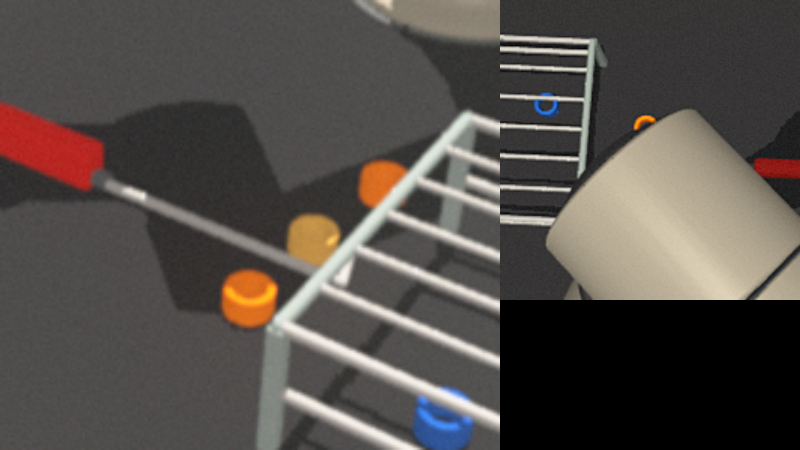

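The ring stands clear at (445,55), upright in the shade of the arm. The rod lies flat and released, and the blue and orange rings are unmoved. I hand the job in.

```bash
python3 -c "
from h import *
for q in [(225,255),(222,275)]: print(ray('top',*q,105).round(1))
st(); print(bot.close_job())"
```

```text
[438.3 121.  105. ]
[396.5 126.  105. ]
t 15.93 p [ 448.3 -362.5  176.3] yaxis deg -3.0 F [0.4 0.5 0.1] w 64.3
the job is handed in; nothing more can be done
None
```

I drew the brass ring out through the guard's mouth with the red hooked rod, laid the rod flat on the bench and let go. The job is handed in after about 16 s of the 48 s allowed.

**How it went:** I gripped the rod by its handle and carried the hook over the brass ring under the roof bars. I then lowered it behind the ring, pulled slowly, and eased the hook about 6 mm off the ring before releasing.

**Last checks:**
- **Brass ring:** flat at about (445, 55), with its near edge about 45 mm clear of the mouth (mouth line at y ≈ 120 there). The gripper and arm stayed well away from it.
- **Rod:** let go at its rest height. The hook still lies loosely round the ring, and its tip and elbow are outside the guard.
- **Arm:** lifted clear, touching nothing, with forces at about the level of sensor noise.
- **Other rings:** the blue ring and both orange look-alikes look unmoved in the pictures.

**Disagreements:**
- **Blue ring:** its final automatic position came out about 7–10 mm off the first one. I put this down to a roof bar cutting through its outline and a different centroid method, because in the picture it sits where it was. I did not re-measure it.
- **Guard mouth:** the foot-based estimate put the mouth about 10 mm further in than the roof bar did. I used the nearer figure for the 45 mm.
- **Brass ring, top view:** the arm hid the ring there at the end, so its final position comes from the scene camera alone.

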